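Close the sprouting jar: strainer disk, then screw ring

ROBOT

A 6-joint arm with a two-finger parallel gripper is mounted at the origin on the work surface. World frame = base frame: x ahead of the robot, y to its left, z up, the work surface at z = 0. Lengths are in m, angles in rad, forces in N, time in s.
With the tool pointing down it reaches from about 0.325 to 1 m from the base axis. Payload 5.1 kg.
Tool frame: the origin (TCP) lies on the centre line of the jaws, within the pads' length; the fingertips stand 14 mm ahead of it and the grasp point (between the pads) lies 5 mm behind it; z points along the fingers, y is the line along which they close (so a half turn about z gives the same grasp; the last joint's range is limited). The gripper opens to 85 mm and grips with 20 to 120 N. Pads are 22 mm wide; open, the fingers measure 114 mm over their backs; the gripper's body (76 mm by 85 mm) begins 54 mm behind the grasp point. The pads swing forward as they close: fully open they stand 13 mm farther back than shut.
Start: joints at [1.042, 0.124, 1.65, -0, 1.367, -0.083], TCP at [0.28, 0.586, 0.245] pointing down, gripper open.
Joint ranges: [-2.61, 2.61], [-1.02, 2.33], [0.03, 2.71], [-1.35, 4.49], [0.32, 2.68], [-2.91, 2.91]. Speed limits (rad/s): [2.57, 2.57, 3.14, 3.14, 3.14, 3.14].

INTERFACE

Orientations are given as a rotation vector (axis times angle).
In Python, from workcell import manip gives the robot as it stands.
- The arm moves only by the tool send_rows, never from a script. Its argument "deltas" is a list that holds one entry, the list of rows, each a list of 7 numbers: the turn, a rotation vector about the tool's x, y, z in rad, then the shift along the tool's x, y, z in mm, then the gripper's target within -1 to 1 (fully open at 1, half-way at 0, shut at -1). In form: [[[wx, wy, wz, x, y, z, jaw], ...]]. A call has exactly 10 rows; each row is the pose to reach, as a shift and turn from the pose commanded when the call began, along the tool's axes at that moment; what a row does not reach only later rows make up. A row lasts 1/12 s, in which the tool goes at most 41.7 mm and 7.16 degrees, less where a joint would pass 70% of its speed; a pose out of reach is approached as far as the arm can. A call with a gripper value outside its range is refused whole. The fingers move at their own pace and stop on an object; "grip_force" is the grip in N (left out, the last holds). Time passes only in rows, so rows that repeat a pose let the fingers close, or fill a call up. It gives the time, the measured TCP pose, the force, the opening and the grip force at its end, in the units of the state.
- manip.get_state(): the state, without advancing time (a new reading comes with each control period).
- manip.read_camera(name): name is "side" or "top" or "wrist"; returns (picture, depth): 384x512x3 uint8, red, green, blue; 384x512 float32, m along the optical axis (not along the pixel's ray), 0 where there is no reading.
- manip.camera_params(name): a dict with "fovy" (degrees; the focal length in pixels is half the picture's height over the tangent of half this angle, whatever the lens; pixels are square), "cx", "cy" (the principal point, pixels), "rvec" (rotation vector, rad) and "tvec" (3), from world to camera coordinates, as OpenCV has them; the wrist camera has in their place "hand_eye" (4x4, takes a point from camera to tool coordinates, whose origin is the TCP and whose axes are the flange's). Camera axes: x right, y down, z forward; pixel columns grow to the right and rows downward; lengths in m; the calibration is good to about 2 mm. A picture is of the moment at which its call begins: read the wrist's pose just before it. camera_params takes no time and is no camera call.
- manip.hand_in(): hands the job in; it is judged then, once.
The state is a dict: "time": time; "joint_positions": joint angles; "dq": joint speeds; "joint_efforts": joint torques, N m; "ee_pos": TCP position; "eef_rot": TCP orientation; "contact_force": force on the tool from outside, world axes, zero at the start; "moment": the same for the moment, N m; "finger_gap": opening from 0.0 (shut) to 1.0 (fully open); "grip_force": force on a finger pad.
Only numpy, scipy, OpenCV 4.12 (cv2) and the standard library are available. Lean on these libraries where they do the work, as an engineer would, in place of code of your own. Each camera call takes 0.05 s, during which the arm holds its last target. There are 200 camera calls.

TASK

The washed sprouting jar on the draining board has to be put back together: lay the steel strainer disk in the jar's mouth, knob up, so that it sits flat on the glass rim, and let go of it. Then set the grey screw ring over the disk and turn it clockwise, in several part turns if need be, until it is fully home and finger-tight on the disk. Leave the glasses, bowl, whisk, spatula and brush where they are, and take the gripper away.

Things in the scene. Friction and masses are not known exactly. Their poses are not given: they have to be found in the camera images.
- disk: Loose steel strainer disk lying knob up: below, a plug 8 mm deep (52 mm across, tapering to 46 mm at the bottom); on it a flange 62 mm across, 4 mm thick; on top a finger knob; 32 mm tall in all, about 0.07 kg. Origin: centre of the plug's underside, z up. Seated, the plug is in the jar's mouth (1.5 mm free all round), the flange on the rim, the origin 8 mm below jar_mouth.
- ring: Loose grey plastic screw ring, collar up, open through the middle (53 mm), 43 mm tall, about 0.07 kg: ribbed skirt 84 mm across (lower 22 mm), above it a grip collar. Origin: centre of the skirt's underside, z up. Its inner lip, 18.5 mm above the underside, presses on the disk. Home: origin 14.5 mm below jar_mouth. Sinks 27 mm per clockwise turn (seen from above) and stays where it is left.
- jar: Square glass jar, 90 x 90 mm, 140 mm tall, mouth up, held fast in a wire pocket of the chrome dish rack: it neither slides nor turns. Origin: centre of its underside, z up, x and y square to its sides. Round neck 64 mm across, 27 mm tall. The rack's wires round it end 65 mm below the rim; plates standing in the rack, 100 mm or more from the jar's axis, reach 26 mm above the rim.
- jar_mouth (a point): Centre of the jar's mouth at the height of the glass rim, 140 mm above the jar's underside; opening 55 mm across, z up, x and y as the jar's.
- glass_a: Clear drinking glass, 68 mm across the rim, 115 mm tall, upright. Origin: centre of its underside. Leave alone.
- glass_b: Second clear drinking glass of the same size. Origin: centre of its underside. Leave alone.
- bowl: Blue ceramic cereal bowl, 150 mm across, 65 mm tall. Origin: centre of its underside. Leave alone.
- spatula: Flat beech spatula, 290 mm long, lying along its x axis, blade 55 mm wide towards +x. Origin: middle of its length, underside. Leave alone.
- whisk: Small steel balloon whisk, about 210 mm long and 45 mm high, lying along its x axis, balloon towards +x, between the disk and the ring. Origin: near the middle of its length, at board level. Leave alone.
- brush: Beech washing-up brush, 240 mm long, lying along its x axis, on the robot's side of the rack. Origin: middle of its length, underside. Leave alone.
- disk_knob (a point): Middle of the disk's finger knob, a plain upright cylinder 16 mm across and 20 mm tall standing on the flange; 22 mm above the disk's underside.
- ring_collar (a point): Centre of the ring's grip collar, a short upright tube 62 mm across and 21 mm tall with six dark notches in its top edge; this point is on the axis, 32 mm above the ring's underside.
- ring_lug (a point): Tip of one of the three lugs inside the skirt's lower edge, 3 mm above the underside, on the ring's x axis, 34 mm from its centre; the others are 120 and 240 degrees round. Set level on the jar they rest on the thread, with the ring's origin 2.5 to 11.5 mm below jar_mouth according to yaw; the ring cannot be pushed straight down.
- thread_start (a point): Upper end of one of the three thread ribs on the neck, on the jar's x axis, 1.5 mm below the rim; the others start 120 and 240 degrees round. Right-hand, 3 mm thick, 75 mm over the ribs, each runs down 187 degrees clockwise. The lugs have 2 mm of play up and down between ribs: once the lip is on the disk the ring turns some 30 degrees more before it bites (then 0.2 to 1 N m).

How it is judged:
On the way, in this order (a step that is already met when the one before it is completed fails the run):
1. the disk lies flat in the jar's mouth, let go, before the ring goes on (horizontal distance between disk and jar_mouth below 0.004 m and z of disk in the frame of jar_mouth between -0.0105 and -0.0065 m and angle between disk's own z axis and vertical below 0.06 rad and contact force between the fingers and disk below 0.1 N and horizontal distance between ring and jar_mouth above 0.06 m), for 0.2 s.
2. the ring is set over the disk on the jar's thread (horizontal distance between ring and jar_mouth below 0.005 m and z of ring in the frame of jar_mouth below 0 m and angle between ring's own z axis and vertical below 0.1 rad), for 0.1 s.
At the end, for the whole second after the job is handed in: Disk centred in the mouth within 4 mm, flange on the rim (within 1.5 mm), level within 0.06 rad; ring centred within 4 mm, level within 0.04 rad, down to within 1.2 mm of home and pressing on the disk with more than 4 N; ring at rest (horizontal distance between each of disk, ring and jar_mouth below 0.004 m and z of disk in the frame of jar_mouth between -0.0105 and -0.0065 m and angle between disk's own z axis and vertical below 0.06 rad and z of ring in the frame of jar_mouth below -0.0133 m and angle between ring's own z axis and vertical below 0.04 rad and contact force between ring and disk above 4 N and linear speed of ring below 0.01 m/s and angular speed of ring below 0.1 rad/s); the robot touches nothing.
It fails at once if a glass, the bowl, the whisk, the spatula or the brush is shifted by more than 40 mm (distance of any of glass_a, glass_b, bowl, spatula, whisk, brush from where it was at the start of the episode above 0.04 m).
It fails at once if a glass is tipped over (angle between any of glass_a, glass_b's own z axis and vertical above 0.5 rad).
It also fails if it takes over 72 s, if anything falls off the work surface, if the arm or the gripper's body presses on something with over 40 N, if the wrist force passes 120 N, or if a joint passes its speed limit or range.

## Working session

There is one attempt and no reset: what is moved stays moved. The work goes in short steps, Python scripts to look and compute and a tool call to move; the robot and the scene stay as the last step left them, time stands still between calls to the robot, and variables do not carry over. Pictures are saved under pics/ and viewed, at most 10 in all, crops included, and the job is handed in when it is done.

Besides the shell and the picture viewer there is one more tool, called after ">>>" in YAML: its name, and indented under it one key for each argument. send_rows: Moves the arm, as the interface text tells. Its arguments: {"type":"object","properties":{"deltas":{"type":"array"},"grip_force":{"type":"number"}},"required":["deltas"]}

```bash
mkdir -p pics; cat > h.py <<'E'
import numpy as np, cv2
from scipy.spatial.transform import Rotation as R
from workcell import manip
def grab(name):
    s=manip.get_state(); p=manip.camera_params(name); im,d=manip.read_camera(name)
    f=im.shape[0]/2/np.tan(np.radians(p["fovy"])/2)
    if "hand_eye" in p:
        T=np.eye(4);T[:3,:3]=R.from_rotvec(s["eef_rot"]).as_matrix();T[:3,3]=s["ee_pos"];T=T@np.array(p["hand_eye"])
    else:
        W=np.eye(4);W[:3,:3]=R.from_rotvec(np.ravel(p["rvec"])).as_matrix();W[:3,3]=np.ravel(p["tvec"]);T=np.linalg.inv(W)
    return im,d,f,p,T
def cloud(d,f,p,T):
    v,u=np.mgrid[:d.shape[0],:d.shape[1]]
    P=np.stack([(u-p["cx"])/f*d,(v-p["cy"])/f*d,d],-1)@T[:3,:3].T+T[:3,3]
    P[d==0]=np.nan
    return P
def save(n,im): cv2.imwrite("pics/"+n,im[...,::-1])
E
python3 - <<'E'
from h import *
s=manip.get_state(); print({k:np.round(v,3).tolist() for k,v in s.items()})
for n in ["top","side","wrist"]:
    g=grab(n); P=cloud(g[1],*g[2:]); np.savez(n+"0.npz",im=g[0],P=P)
    save(n+"0.png",g[0]); print(n,g[3],np.round(g[4],3).tolist())
E
```

```text
{'time': 0.0, 'joint_positions': [1.042, 0.125, 1.652, 0.0, 1.367, -0.083], 'dq': [-0.001, -0.001, 0.002, 0.003, -0.001, 0.001], 'joint_efforts': [-0.002, -42.363, -36.545, -0.0, 0.007, -0.0], 'ee_pos': [0.28, 0.586, 0.244], 'eef_rot': [-0.694, -3.063, 0.003], 'contact_force': [-0.027, -0.014, 0.366], 'moment': [-0.013, -0.035, 0.004], 'grip_force': 0.0, 'finger_gap': 0.998}
top {'fovy': 48.681955149759446, 'cx': 255.06240452384492, 'cy': 195.92994406334915, 'rvec': array([ 2.12548978, -2.11623216,  0.1709473 ]), 'tvec': array([-0.10823835,  0.58979279,  1.0732492 ])} [[0.006, -0.984, 0.177, 0.392], [-1.0, -0.003, 0.017, -0.125], [-0.016, -0.177, -0.984, 1.159], [0.0, 0.0, 0.0, 1.0]]
side {'fovy': 50.39661276041011, 'cx': 257.42978342160274, 'cy': 198.92157737702587, 'rvec': array([ 0.09302604, -2.70363298,  1.55534954]), 'tvec': array([0.55000528, 0.21108907, 0.93631177])} [[-0.998, -0.041, 0.048, 0.513], [-0.062, 0.501, -0.863, 0.736], [0.011, -0.864, -0.503, 0.647], [0.0, 0.0, 0.0, 1.0]]
wrist {'fovy': 64.46818551789494, 'cx': 252.30859378969274, 'cy': 193.392289820515, 'hand_eye': array([[ 4.90157698e-04, -9.58649037e-01, -2.84590553e-01,
         7.21110511e-02],
       [ 9.99999362e-01,  1.80164531e-04,  1.11543699e-03,
        -8.35360383e-04],
       [-1.01803948e-03, -2.84590919e-01,  9.58648514e-01,
        -1.28848684e-01],
       [ 0.00000000e+00,  0.00000000e+00,  0.00000000e+00,
         1.00000000e+00]])} [[0.431, 0.865, 0.256, 0.215], [0.902, -0.413, -0.123, 0.617], [-0.001, 0.284, -0.959, 0.373], [0.0, 0.0, 0.0, 1.0]]
```

View pics/top0.png

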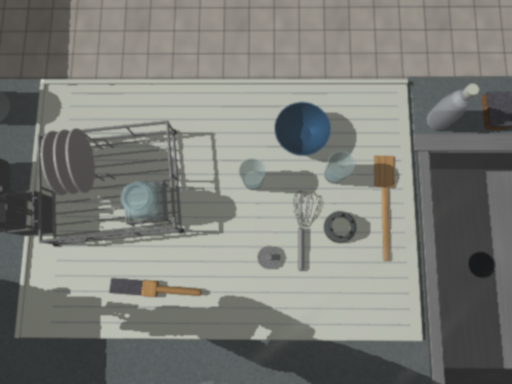

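View pics/side0.png

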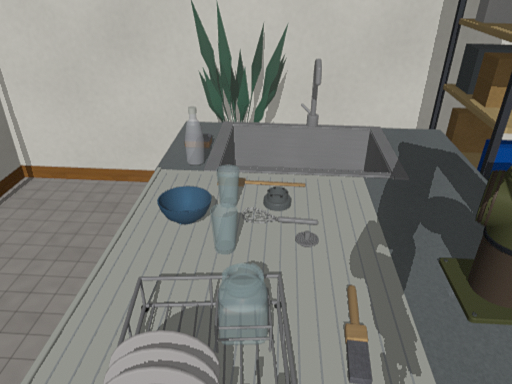

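The top view shows the disk at pixel (271,258), the ring at (340,227), the whisk between them at about (304,235), the jar mouth near (138,195) and the plates at (68,160). The side view confirms the layout, with all parts upright. Next I'll locate these from depth.

```bash
python3 - <<'E'
from h import *
t=np.load("top0.npz");P=t["P"];s=np.load("side0.npz")["P"]
for n,(u,v) in dict(disk=(271,258),board=(271,285),ring=(340,227),jar=(138,195),jar2=(148,200),plate=(68,160),whisk=(303,250),brush=(180,292),ga=(252,173),gb=(340,166)).items():
    print(n,np.round(P[v,u],3), np.round(np.nanmax(P[v-12:v+13,u-12:u+13,2]),3))
def fit(P,c,r,z0,z1):
    m=(np.hypot(P[...,0]-c[0],P[...,1]-c[1])<r)&(P[...,2]>z0)&(P[...,2]<z1)
    q=P[m]; 
    if len(q)<5: return len(q)
    (cx,cy),rad=cv2.minEnclosingCircle(q[:,:2].astype(np.float32));return len(q),np.round([cx,cy,rad,q[:,2].min(),np.median(q[:,2]),q[:,2].max()],4)
cd=P[258,271];cr=P[227,340];cj=P[195,138]
for Q in (P,s):
  for z in (0,0.01,.02,.03,.04,.05): print(z,"disk",fit(Q,cd,.05,z,z+.01),"ring",fit(Q,cr,.06,z,z+.01))
  for z in (.09,.1,.11,.12,.13,.14,.15,.16,.17): print(z,"jar",fit(Q,cj,.07,z,z+.01))
im=t["im"]
a=cv2.resize(im[150:240,95:185],None,fx=4,fy=4,interpolation=2)
b=cv2.resize(im[190:280,245:375],None,fx=4,fy=4,interpolation=2)
c=np.zeros((360,880,3),np.uint8);c[:,:360]=a;c[:,360:]=b
save("crop.png",c[:, :800])
E
```

```text
disk [ 0.428 -0.148  0.044] 0.049
board [ 0.358 -0.149  0.009] 0.017
ring [ 0.513 -0.335  0.01 ] 0.059
jar [0.576 0.179 0.141] 0.171
jar2 [0.559 0.148 0.166] 0.171
plate [0.651 0.337 0.188] 0.196
whisk [ 0.45  -0.233  0.025] 0.034
brush [0.339 0.089 0.03 ] 0.036
ga [ 0.66  -0.096  0.02 ] 0.129
gb [ 0.681 -0.339  0.018] 0.13
0 disk (278, array([ 0.4278, -0.1479,  0.05  ,  0.0031,  0.0086,  0.01  ])) ring (406, array([ 0.5131, -0.3353,  0.06  ,  0.0035,  0.0087,  0.01  ]))
0.01 disk (447, array([ 0.4278, -0.1479,  0.05  ,  0.01  ,  0.0118,  0.02  ])) ring (610, array([ 0.513 , -0.3353,  0.0601,  0.01  ,  0.0119,  0.0197]))
0.02 disk (354, array([ 0.4325, -0.1429,  0.031 ,  0.0201,  0.0229,  0.0288])) ring (68, array([ 0.5139, -0.3331,  0.0427,  0.0205,  0.0286,  0.03  ]))
0.03 disk (6, array([ 0.4306, -0.1415,  0.0066,  0.0364,  0.0384,  0.0397])) ring (285, array([ 0.5138, -0.3327,  0.0418,  0.0301,  0.0329,  0.0399]))
0.04 disk (23, array([ 0.4326, -0.1428,  0.0078,  0.0403,  0.0437,  0.0488])) ring (41, array([ 0.5146, -0.3323,  0.0316,  0.0405,  0.0471,  0.0499]))
0.05 disk 0 ring 
[... 1380 characters left out ...]
  0.0401,  0.0449,  0.0499]))
0.05 disk 0 ring (97, array([ 0.5111, -0.3343,  0.0359,  0.0501,  0.0537,  0.0566]))
0.09 jar (210, array([0.5719, 0.1783, 0.0658, 0.09  , 0.0947, 0.1   ]))
0.1 jar (214, array([0.5659, 0.21  , 0.0438, 0.1   , 0.1053, 0.11  ]))
0.11 jar (287, array([0.5684, 0.1811, 0.0557, 0.11  , 0.1149, 0.12  ]))
0.12 jar (368, array([0.5681, 0.1808, 0.0517, 0.12  , 0.1241, 0.13  ]))
0.13 jar (490, array([0.5691, 0.1792, 0.0436, 0.13  , 0.1354, 0.14  ]))
0.14 jar (368, array([0.5664, 0.1826, 0.0352, 0.14  , 0.1417, 0.1499]))
0.15 jar (324, array([0.5688, 0.1797, 0.0375, 0.15  , 0.1559, 0.16  ]))
0.16 jar (485, array([0.5694, 0.1785, 0.039 , 0.16  , 0.1649, 0.1694]))
0.17 jar 0
```

View pics/crop.png

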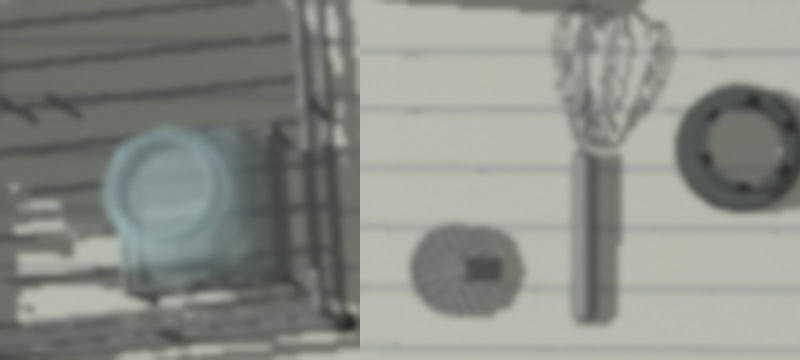

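```bash
cat >> h.py <<'E'
def go(x,y,z,yaw):  # yaw deg of tool x about world z, tool down
    s=manip.get_state(); R0=R.from_rotvec(s["eef_rot"])
    c,q=np.cos(np.radians(yaw)),np.sin(np.radians(yaw))
    R1=R.from_matrix(np.array([[c,q,0],[q,-c,0],[0,0,-1]]))
    w=(R0.inv()*R1).as_rotvec(); t=R0.inv().apply(np.array([x,y,z])-s["ee_pos"])*1000
    print("t",round(s["time"],2),"pos",np.round(s["ee_pos"],4),"q",np.round(s["joint_positions"],2),"F",np.round(s["contact_force"],1),"-> delta",np.round(w,3),np.round(t,1))
E
python3 -c "
from h import *
go(.4323,-.143,.2,90)"
```

```text
t 0.15 pos [0.2801 0.5861 0.2443] q [ 1.04  0.12  1.65  0.    1.37 -0.08] F [0.7 0.4 0.8] -> delta [-2.000e-03  1.000e-03  1.125e+00] [-451.7 -592.1   45.2]
```

>>> send_rows:
  deltas:
    - [[0, 0, 1.125, -451.7, -592.1, 20, 0], [0, 0, 1.125, -451.7, -592.1, 20, 0], [0, 0, 1.125, -451.7, -592.1, 20, 0], [0, 0, 1.125, -451.7, -592.1, 20, 0], [0, 0, 1.125, -451.7, -592.1, 20, 0], [0, 0, 1.125, -451.7, -592.1, 20, 0], [0, 0, 1.125, -451.7, -592.1, 20, 0], [0, 0, 1.125, -451.7, -592.1, 20, 0], [0, 0, 1.125, -451.7, -592.1, 20, 0], [0, 0, 1.125, -451.7, -592.1, 20, 0]]
  grip_force: 40

```text
time: 0.98
ee_pos: [0.3651, 0.1769, 0.2339]
eef_rot: [2.225, 2.217, 0.001]
contact_force: [1.7, 0.7, 0.0]
finger_gap: 0.502
grip_force: 0.0
```

```bash
python3 -c "
from h import *
go(.4323,-.143,.2,90)"
```

```text
t 0.98 pos [0.3651 0.1769 0.2339] q [ 0.32 -0.45  2.17 -0.    1.42  0.32] F [1.7 0.7 0. ] -> delta [ 0.    -0.    -0.003] [-319.7   68.3   33.9]
```

>>> send_rows:
  deltas:
    - [[0, 0, -0.003, -319.7, 68.3, 34, 0], [0, 0, -0.003, -319.7, 68.3, 34, 0], [0, 0, -0.003, -319.7, 68.3, 34, 0], [0, 0, -0.003, -319.7, 68.3, 34, 0], [0, 0, -0.003, -319.7, 68.3, 34, 0], [0, 0, -0.003, -319.7, 68.3, 34, 0], [0, 0, -0.003, -319.7, 68.3, 34, 0], [0, 0, -0.003, -319.7, 68.3, 34, 0], [0, 0, -0.003, -319.7, 68.3, 34, 0], [0, 0, -0.003, -319.7, 68.3, 34, 0]]

```text
time: 1.82
ee_pos: [0.4333, -0.1424, 0.1994]
eef_rot: [-2.221, -2.219, 0.001]
contact_force: [-0.5, -0.1, -1.3]
finger_gap: 0.503
grip_force: 0.0
```

```bash
cat >> h.py <<'E'
def fit(P,c,r,z0,z1):
    m=(np.hypot(P[...,0]-c[0],P[...,1]-c[1])<r)&(P[...,2]>z0)&(P[...,2]<z1)
    q=P[m]
    if len(q)<5: return len(q)
    (cx,cy),rad=cv2.minEnclosingCircle(q[:,:2].astype(np.float32));return len(q),np.round([cx,cy,rad,q[:,2].min(),np.median(q[:,2]),q[:,2].max()],4)
E
python3 - <<'E'
from h import *
go(.4323,-.143,.046,90)
g=grab("wrist");P=cloud(g[1],*g[2:]);save("w1.png",g[0])
for z0,z1 in ((0,.018),(.018,.028),(.03,.038),(.038,.05)): print(z0,fit(P,(.432,-.143),.042,z0,z1))
E
```

```text
t 1.82 pos [ 0.4333 -0.1424  0.1994] q [-0.44 -0.29  2.12  0.    1.32 -0.43] F [-0.5 -0.1 -1.3] -> delta [-0.002 -0.001 -0.001] [ -0.8  -0.8 153.4]
0 (1954, array([ 0.4319, -0.143 ,  0.0421,  0.0078,  0.0102,  0.017 ]))
0.018 (2531, array([ 0.4318, -0.1435,  0.0312,  0.0183,  0.0222,  0.0279]))
0.03 (24, array([ 0.4318, -0.1402,  0.0071,  0.0303,  0.0338,  0.038 ]))
0.038 (202, array([ 0.4316, -0.1432,  0.0078,  0.0382,  0.042 ,  0.0442]))
```

View pics/w1.png

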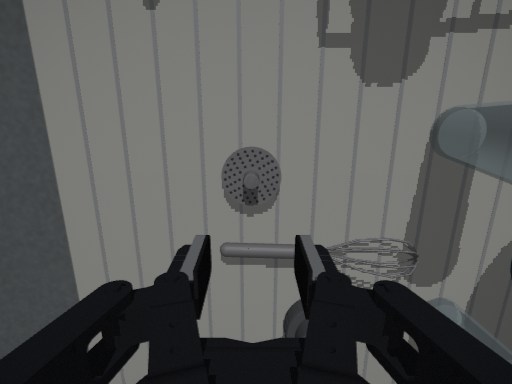

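The wrist view shows the disk at (251,175), the whisk handle below it and the jaws clear on both sides. The fit puts the disk at (0.4318, -0.1433) with the flange top at about 22 mm.

>>> send_rows:
  deltas:
    - [[0, 0, 0, -0.9, -1.4, 40, -0.2], [0, 0, 0, -0.9, -1.4, 80, -0.2], [0, 0, 0, -0.9, -1.4, 110, -0.2], [0, 0, 0, -0.9, -1.4, 130, -0.2], [0, 0, 0, -0.9, -1.4, 145, -0.2], [0, 0, 0, -0.9, -1.4, 152, -0.2], [0, 0, 0, -0.9, -1.4, 156, -0.2], [0, 0, 0, -0.9, -1.4, 159, -0.2], [0, 0, 0, -0.9, -1.4, 160, -0.2], [0, 0, 0, -0.9, -1.4, 160, -0.2]]

```text
time: 2.7
ee_pos: [0.4331, -0.1419, 0.0411]
eef_rot: [2.216, 2.224, 0.001]
contact_force: [-0.1, 0.2, -0.1]
finger_gap: 0.4
grip_force: 0.0
```

>>> send_rows:
  deltas:
    - [[0, 0, 0, 0, 0, 0, -0.6], [0, 0, 0, 0, 0, 0, -1], [0, 0, 0, 0, 0, 0, -1], [0, 0, 0, 0, 0, 0, -1], [0, 0, 0, 0, 0, 0, -1], [0, 0, 0, 0, 0, 0, -1], [0, 0, 0, 0, 0, 0, -1], [0, 0, 0, 0, 0, 0, -1], [0, 0, 0, 0, 0, 0, -1], [0, 0, 0, 0, 0, 0, -1]]

```text
time: 3.53
ee_pos: [0.4332, -0.1422, 0.0413]
eef_rot: [2.217, 2.223, 0.001]
contact_force: [-1.0, 0.9, 5.3]
finger_gap: 0.161
grip_force: 39.2
```

```bash
python3 - <<'E'
from h import *
go(.5692,.178,.26,90);s=manip.get_state();print(s["finger_gap"],s["grip_force"])
E
```

```text
t 3.53 pos [ 0.4332 -0.1422  0.0413] q [-0.44 -0.08  2.23  0.    0.99 -0.44] F [-1.   0.9  5.3] -> delta [0.002 0.001 0.003] [ 319.7  137.3 -218.7]
0.1607111803658226 39.20298993587494
```

>>> send_rows:
  deltas:
    - [[0, 0, 0, 0, 0, -10, -1], [0, 0, 0, 0, 0, -30, -1], [0, 0, 0, 0, 0, -60, -1], [0, 0, 0, 0, 0, -100, -1], [0, 0, 0, 15, 10, -140, -1], [0, 0, 0, 40, 20, -180, -1], [0, 0, 0, 70, 30, -205, -1], [0, 0, 0, 100, 43, -218, -1], [0, 0, 0, 130, 56, -218, -1], [0, 0, 0, 160, 69, -218, -1]]

```text
time: 4.37
ee_pos: [0.5019, 0.0198, 0.2609]
eef_rot: [2.216, 2.222, 0.004]
contact_force: [0.6, 0.3, -0.8]
finger_gap: 0.169
grip_force: 39.1
```

```bash
python3 - <<'E'
from h import *
go(.5692,.178,.26,90);s=manip.get_state();print(s["finger_gap"],s["grip_force"])
E
```

```text
t 4.37 pos [0.5019 0.0198 0.2609] q [-0.07 -0.22  1.96 -0.    1.4  -0.07] F [ 0.6  0.3 -0.8] -> delta [0.004 0.    0.003] [158.   67.8   1.1]
0.1689675973455156 39.124955534935
```

```bash
python3 - <<'E'
from h import *
g=grab("wrist");P=cloud(g[1],*g[2:]);save("w2.png",g[0]);np.savez("w2.npz",im=g[0],P=P)
for z0,z1 in ((.13,.14),(.14,.15),(.15,.16),(.16,.165),(.165,.175),(.175,.2)): print(z0,fit(P,(.569,.178),.055,z0,z1))
s=manip.get_state();print(s["ee_pos"])
m=(np.hypot(P[...,0]-.569,P[...,1]-.178)<.06)&(P[...,2]>.16); v,u=np.nonzero(m); print(u.min(),u.max(),v.min(),v.max())
E
```

```text
0.13 (1657, array([0.5671, 0.1613, 0.0395, 0.1301, 0.135 , 0.14  ]))
0.14 (70, array([0.5648, 0.1596, 0.0271, 0.14  , 0.1403, 0.1499]))
0.15 (709, array([0.5658, 0.1556, 0.0299, 0.1502, 0.1572, 0.16  ]))
0.16 (609, array([0.5689, 0.1564, 0.0312, 0.16  , 0.1627, 0.165 ]))
0.165 (532, array([0.5677, 0.1531, 0.0245, 0.165 , 0.1661, 0.168 ]))
0.175 0
[0.50274831 0.02408342 0.25961928]
307 401 0 22
```

View pics/w2.png

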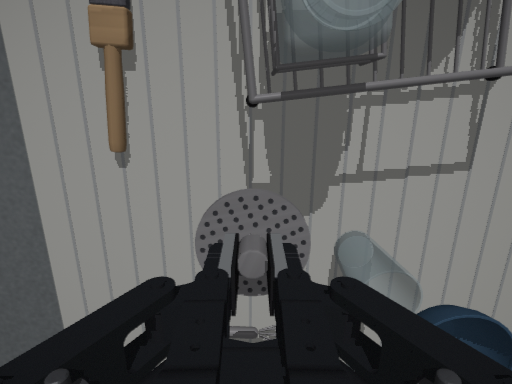

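The wrist view shows the disk held level at (252,240). The jar mouth is at the top edge near (345,5) and partly cut off, so I'll step closer.

>>> send_rows:
  deltas:
    - [[0, 0, 0, 20, 20, 0, -1], [0, 0, 0, 40, 45, 0, -1], [0, 0, 0, 55, 60, 0, -1], [0, 0, 0, 64, 66, 0, -1], [0, 0, 0, 68, 67, 0, -1], [0, 0, 0, 68, 67, 0, -1], [0, 0, 0, 68, 67, 0, -1], [0, 0, 0, 68, 67, 0, -1], [0, 0, 0, 68, 67, 0, -1], [0, 0, 0, 68, 67, 0, -1]]

```text
time: 5.25
ee_pos: [0.5673, 0.0859, 0.2584]
eef_rot: [2.219, 2.224, 0.0]
contact_force: [0.4, 0.3, -0.2]
finger_gap: 0.164
grip_force: 39.2
```

```bash
python3 - <<'E'
from h import *
g=grab("wrist");P=cloud(g[1],*g[2:]);save("w3.png",g[0]);np.savez("w3.npz",im=g[0],P=P)
for z0,z1 in ((.13,.14),(.14,.15),(.15,.16),(.16,.165),(.165,.175),(.175,.2)): print(z0,fit(P,(.569,.178),.055,z0,z1))
s=manip.get_state();print(s["ee_pos"],s["eef_rot"])
e=s["ee_pos"]
for a in (-.03,-.025,-.02,-.015): print("disk",a,fit(P,e[:2],.045,e[2]+a,e[2]+a+.005))
E
```

```text
0.13 (3884, array([0.5686, 0.1764, 0.0427, 0.13  , 0.1391, 0.14  ]))
0.14 (1154, array([0.5691, 0.1777, 0.0278, 0.14  , 0.1405, 0.15  ]))
0.15 (1458, array([0.569 , 0.1776, 0.0378, 0.15  , 0.1576, 0.16  ]))
0.16 (1734, array([0.569 , 0.1776, 0.0378, 0.16  , 0.1627, 0.165 ]))
0.165 (1859, array([0.5692, 0.1775, 0.0373, 0.165 , 0.1661, 0.1686]))
0.175 0
[0.5673713  0.08600391 0.25834941] [2.21880736e+00 2.22375421e+00 2.34909593e-04]
disk -0.03 0
disk -0.025 (477, array([0.5676, 0.0846, 0.0313, 0.2344, 0.238 , 0.2383]))
disk -0.02 (5100, array([0.5677, 0.0845, 0.0314, 0.2384, 0.2393, 0.2433]))
disk -0.015 (131, array([0.5675, 0.0958, 0.0133, 0.2434, 0.2463, 0.2483]))
```

View pics/w3.png

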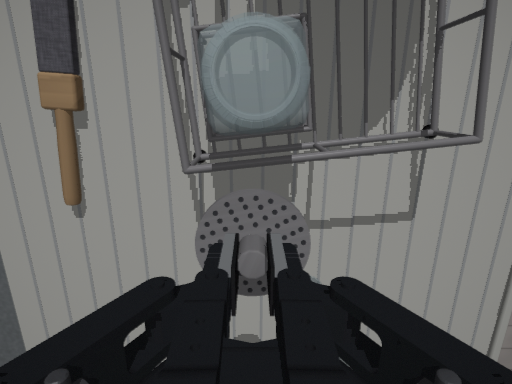

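>>> send_rows:
  deltas:
    - [[0, 0, 0, 30, 0.5, 0, -1], [0, 0, 0, 60, 1, 0, -1], [0, 0, 0, 80, 1.4, 0, -1], [0, 0, 0, 90, 1.4, 10, -1], [0, 0, 0, 93.1, 1.4, 25, -1], [0, 0, 0, 93.1, 1.4, 40, -1], [0, 0, 0, 93.1, 1.4, 50, -1], [0, 0, 0, 93.1, 1.4, 55, -1], [0, 0, 0, 93.1, 1.4, 55, -1], [0, 0, 0, 93.1, 1.4, 55, -1]]

```text
time: 6.13
ee_pos: [0.5689, 0.1792, 0.2031]
eef_rot: [-2.219, -2.224, 0.0]
contact_force: [-0.5, -0.9, -0.2]
finger_gap: 0.165
grip_force: 39.2
```

```bash
python3 - <<'E'
from h import *
go(.5688,.1791,.189,90)
g=grab("wrist");P=cloud(g[1],*g[2:])
s=manip.get_state();e=s["ee_pos"]
for a in (-.025,-.02,-.015): print("disk",a,fit(P,e[:2],.045,e[2]+a,e[2]+a+.005))
for z0,z1 in ((.15,.16),(.16,.165),(.165,.175)): print(z0,fit(P,(.569,.178),.055,z0,z1))
E
```

```text
t 6.13 pos [0.5689 0.1792 0.2031] q [ 0.22  0.04  1.81 -0.    1.29  0.21] F [-0.5 -0.9 -0.2] -> delta [-0.     0.     0.002] [-0.1 -0.1 14.1]
disk -0.025 (2595, array([0.5693, 0.1775, 0.0314, 0.1792, 0.1835, 0.1839]))
disk -0.02 (3000, array([0.5691, 0.178 , 0.031 , 0.1839, 0.1843, 0.1889]))
disk -0.015 (141, array([0.5691, 0.189 , 0.0136, 0.189 , 0.1921, 0.1939]))
0.15 (1210, array([0.569 , 0.1775, 0.038 , 0.1501, 0.1574, 0.16  ]))
0.16 (996, array([0.5692, 0.1776, 0.0378, 0.16  , 0.1626, 0.165 ]))
0.165 (736, array([0.5716, 0.185 , 0.0333, 0.165 , 0.166 , 0.1682]))
```

Well centred. Lower it.

>>> send_rows:
  deltas:
    - [[0, 0, 0, 0, 0, 2, -1], [0, 0, 0, 0, 0, 4, -1], [0, 0, 0, 0, 0, 6, -1], [0, 0, 0, 0, 0, 8, -1], [0, 0, 0, 0, 0, 10, -1], [0, 0, 0, 0, 0, 12, -1], [0, 0, 0, 0, 0, 13, -1], [0, 0, 0, 0, 0, 14, -1], [0, 0, 0, 0, 0, 14, -1], [0, 0, 0, 0, 0, 14, -1]]

```text
time: 7.02
ee_pos: [0.5688, 0.1797, 0.1894]
eef_rot: [2.218, 2.225, 0.0]
contact_force: [-0.7, 0.2, 1.2]
finger_gap: 0.158
grip_force: 39.3
```

>>> send_rows:
  deltas:
    - [[0, 0, 0, 0, 0, 0.5, -1], [0, 0, 0, 0, 0, 1, -1], [0, 0, 0, 0, 0, 1, -0.6], [0, 0, 0, 0, 0, 1, -0.5], [0, 0, 0, 0, 0, 1, -0.3], [0, 0, 0, 0, 0, 0, 0], [0, 0, 0, 0, 0, 0, 0], [0, 0, 0, 0, 0, -10, 0], [0, 0, 0, 0, 0, -30, 0], [0, 0, 0, 0, 0, -60, 0]]

```text
time: 7.85
ee_pos: [0.5671, 0.1793, 0.2469]
eef_rot: [-2.216, -2.222, 0.008]
contact_force: [-0.1, -0.3, 0.1]
finger_gap: 0.501
grip_force: 0.0
```

>>> send_rows:
  deltas:
    - [[0, 0, 0, -30, 0, -20, 0], [0, 0, 0, -60, 0, -20, 0.3], [0, 0, 0, -80, 0, -20, 0.7], [0, 0, 0, -94, 0, -20, 1], [0, 0, 0, -94, 0, -20, 1], [0, 0, 0, -94, 0, -20, 1], [0, 0, 0, -94, 0, -20, 1], [0, 0, 0, -94, 0, -20, 1], [0, 0, 0, -94, 0, -20, 1], [0, 0, 0, -94, 0, -20, 1]]

```text
time: 8.68
ee_pos: [0.569, 0.0864, 0.2689]
eef_rot: [-2.217, -2.226, 0.0]
contact_force: [0.3, -0.8, 0.1]
finger_gap: 1.002
grip_force: 0.0
```

```bash
python3 - <<'E'
from h import *
go(.514,-.333,.2,90)
g=grab("wrist");P=cloud(g[1],*g[2:]);save("w4.png",g[0])
for z0,z1 in ((.15,.16),(.16,.165),(.165,.169),(.169,.174),(.174,.18),(.18,.2)): print(z0,fit(P,(.569,.178),.055,z0,z1))
m=(np.hypot(P[...,0]-.569,P[...,1]-.178)<.029)&(P[...,2]>.164)&(P[...,2]<.176);q=P[m];A=np.c_[q[:,:2]-[.569,.178],np.ones(len(q))];print(np.linalg.lstsq(A,q[:,2],rcond=None)[0])
E
```

```text
t 8.68 pos [0.569  0.0864 0.2689] q [ 0.06 -0.05  1.79  0.    1.4   0.05] F [ 0.3 -0.8  0.1] -> delta [-0.    -0.     0.004] [-419.2  -56.7   68.9]
0.15 (884, array([0.5691, 0.1776, 0.0379, 0.1535, 0.158 , 0.16  ]))
0.16 (1165, array([0.569 , 0.1779, 0.0379, 0.16  , 0.1625, 0.165 ]))
0.165 (421, array([0.5688, 0.1776, 0.0375, 0.165 , 0.1664, 0.169 ]))
0.169 (5919, array([0.5691, 0.1784, 0.0311, 0.169 , 0.1704, 0.1738]))
0.174 (9, array([0.5698, 0.1721, 0.0049, 0.175 , 0.1777, 0.1792]))
0.18 (515, array([0.569 , 0.1783, 0.008 , 0.18  , 0.1902, 0.1923]))
[-0.00108364  0.00136064  0.17036481]
```

View pics/w4.png

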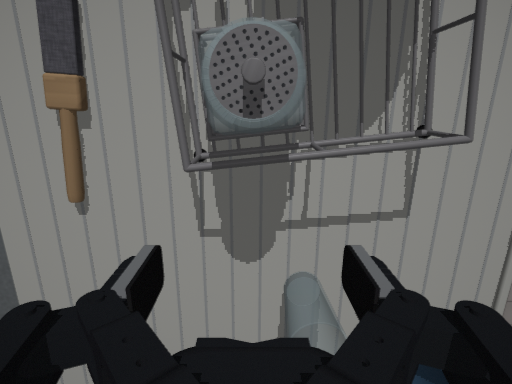

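The disk sits flat and centred: flange at (255,72) in the picture, flange top at 170.4 mm, tilt about 0.002 rad. Next is the ring.

>>> send_rows:
  deltas:
    - [[0, 0, 0.002, -419, -56.7, 30, 1], [0, 0, 0.002, -419, -56.7, 30, 1], [0, 0, 0.002, -419, -56.7, 30, 1], [0, 0, 0.002, -419, -56.7, 30, 1], [0, 0, 0.002, -419, -56.7, 30, 1], [0, 0, 0.002, -419, -56.7, 30, 1], [0, 0, 0.002, -419, -56.7, 30, 1], [0, 0, 0.002, -419, -56.7, 30, 1], [0, 0, 0.002, -419, -56.7, 30, 1], [0, 0, 0.002, -419, -56.7, 30, 1]]

```text
time: 9.57
ee_pos: [0.5141, -0.3281, 0.2396]
eef_rot: [2.22, 2.223, 0.0]
contact_force: [0.2, -0.1, 0.5]
finger_gap: 1.002
grip_force: 0.0
```

>>> send_rows:
  deltas:
    - [[0, 0, 0, -8, -1, 15, 1], [0, 0, 0, -8, -1, 30, 1], [0, 0, 0, -8, -1, 35, 1], [0, 0, 0, -8, -1, 39, 1], [0, 0, 0, -8, -1, 39, 1], [0, 0, 0, -8, -1, 39, 1], [0, 0, 0, -8, -1, 39, 1], [0, 0, 0, -8, -1, 39, 1], [0, 0, 0, -8, -1, 39, 1], [0, 0, 0, -8, -1, 39, 1]]

```text
time: 10.4
ee_pos: [0.5138, -0.3343, 0.2013]
eef_rot: [2.219, 2.222, 0.0]
contact_force: [-0.6, 1.7, 1.0]
finger_gap: 0.998
grip_force: 0.0
```

```bash
python3 - <<'E'
from h import *
g=grab("wrist");P=cloud(g[1],*g[2:]);save("w5.png",g[0])
for z0,z1 in ((.02,.026),(.026,.036),(.036,.046),(.046,.06)): print(z0,fit(P,(.514,-.333),.045,z0,z1))
go(.514,-.333,.05,90)
E
```

```text
0.02 (31, array([ 0.5171, -0.3127,  0.0366,  0.0201,  0.0243,  0.0259]))
0.026 (1972, array([ 0.5134, -0.3333,  0.0424,  0.0261,  0.032 ,  0.036 ]))
0.036 (266, array([ 0.5135, -0.331 ,  0.0297,  0.0362,  0.0408,  0.046 ]))
0.046 (1132, array([ 0.5135, -0.3336,  0.0317,  0.046 ,  0.0531,  0.0555]))
t 10.45 pos [ 0.5137 -0.3344  0.2011] q [-0.66  0.07  1.78 -0.    1.29 -0.67] F [-0.3  0.2 -0.2] -> delta [0.001 0.    0.001] [  1.4   0.2 151.1]
```

View pics/w5.png

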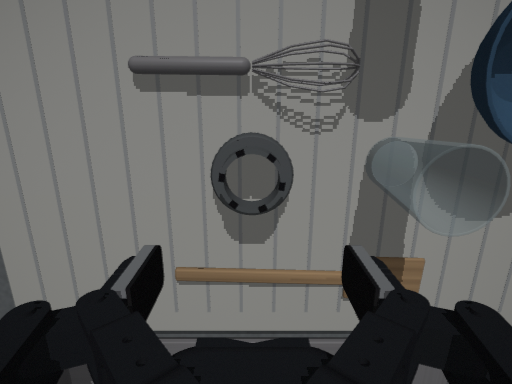

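The wrist view shows the ring at (252,175), with clear space for both fingers; the spatula and glass are well away. The ring is at (0.5135, -0.3334).

>>> send_rows:
  deltas:
    - [[0, 0, 0, 0.9, -0.2, 40, 1], [0, 0, 0, 0.9, -0.2, 80, 1], [0, 0, 0, 0.9, -0.2, 105, 1], [0, 0, 0, 0.9, -0.2, 125, 1], [0, 0, 0, 0.9, -0.2, 138, 1], [0, 0, 0, 0.9, -0.2, 145, 1], [0, 0, 0, 0.9, -0.2, 149, 1], [0, 0, 0, 0.9, -0.2, 151, 1], [0, 0, 0, 0.9, -0.2, 151, 1], [0, 0, 0, 0.9, -0.2, 151, 1]]

```text
time: 11.28
ee_pos: [0.5142, -0.3342, 0.0512]
eef_rot: [2.219, 2.221, 0.0]
contact_force: [-0.3, 0.2, 0.5]
finger_gap: 1.002
grip_force: 0.0
```

>>> send_rows:
  deltas:
    - [[0, 0, 0, 0, 0, 0, 0.6], [0, 0, 0, 0, 0, 0, 0], [0, 0, 0, 0, 0, 0, -0.5], [0, 0, 0, 0, 0, 0, -1], [0, 0, 0, 0, 0, 0, -1], [0, 0, 0, 0, 0, 0, -1], [0, 0, 0, 0, 0, 0, -1], [0, 0, 0, 0, 0, 0, -1], [0, 0, 0, 0, 0, 0, -1], [0, 0, 0, 0, 0, 0, -1]]
  grip_force: 50

```text
time: 12.12
ee_pos: [0.5143, -0.3342, 0.0513]
eef_rot: [2.218, 2.221, 0.0]
contact_force: [-0.1, 0.9, 5.5]
finger_gap: 0.702
grip_force: 54.5
```

```bash
python3 - <<'E'
from h import *
go(.569,.07,.3,250)
E
```

```text
t 12.12 pos [ 0.5143 -0.3342  0.0513] q [-0.66  0.24  1.87 -0.    1.03 -0.66] F [-0.1  0.9  5.5] -> delta [-2.000e-03  3.000e-03 -2.791e+00] [ 403.7   55.6 -249.3]
```

>>> send_rows:
  deltas:
    - [[0, 0, 0, 0, 0, -15, -1], [0, 0, 0, 0, 0, -40, -1], [0, 0, -0.1, 0, 0, -80, -1], [0, 0, -0.22, 0, 0, -120, -1], [0, 0, -0.34, 20, 0, -160, -1], [0, 0, -0.46, 50, 5, -190, -1], [0, 0, -0.58, 80, 10, -205, -1], [0, 0, -0.7, 110, 15, -209, -1], [0, 0, -0.82, 140, 20, -209, -1], [0, 0, -0.94, 170, 25, -209, -1]]

```text
time: 12.95
ee_pos: [0.5382, -0.1621, 0.2592]
eef_rot: [0.964, 2.989, -0.0]
contact_force: [0.5, 0.1, -0.2]
finger_gap: 0.706
grip_force: 54.3
```

```bash
python3 - <<'E'
from h import *
go(.569,.178,.265,250)
E
```

```text
t 12.95 pos [ 0.5382 -0.1621  0.2592] q [-0.39 -0.08  1.83  0.    1.39 -1.33] F [ 0.5  0.1 -0.2] -> delta [-1.000e-03  1.000e-03 -1.846e+00] [173.8 294.   -5.9]
```

>>> send_rows:
  deltas:
    - [[0, 0, -0.12, 17, 29, -6, -1], [0, 0, -0.24, 34, 58, -6, -1], [0, 0, -0.36, 51, 87, -6, -1], [0, 0, -0.48, 68, 116, -6, -1], [0, 0, -0.6, 85, 145, -6, -1], [0, 0, -0.72, 105, 175, -6, -1], [0, 0, -0.84, 125, 205, -6, -1], [0, 0, -0.96, 143, 240, -6, -1], [0, 0, -1.08, 160, 270, -6, -1], [0, 0, -1.2, 173.8, 294, -6, -1]]

```text
time: 13.78
ee_pos: [0.5704, 0.179, 0.264]
eef_rot: [0.894, -3.011, -0.001]
contact_force: [-0.0, -0.4, -1.2]
finger_gap: 0.703
grip_force: 54.3
```

>>> send_rows:
  deltas:
    - [[0, 0, -0.12, 0, 0, 0, -1], [0, 0, -0.24, 0, 0, 0, -1], [0, 0, -0.36, 0, 0, 0, -1], [0, 0, -0.48, 0, 0, 0, -1], [0, 0, -0.6, 0, 0, 0, -1], [0, 0, -0.646, 0, 0, 0, -1], [0, 0, -0.646, 0, 0, 0, -1], [0, 0, -0.646, 0, 0, 0, -1], [0, 0, -0.646, 0, 0, 0, -1], [0, 0, -0.646, 0, 0, 0, -1]]

```text
time: 14.62
ee_pos: [0.5708, 0.1764, 0.2645]
eef_rot: [1.794, -2.579, -0.0]
contact_force: [0.7, -0.6, -0.8]
finger_gap: 0.705
grip_force: 54.3
```

```bash
python3 - <<'E'
from h import *
go(.569,.178,.265,250)
g=grab("wrist");P=cloud(g[1],*g[2:]);save("w6.png",g[0])
s=manip.get_state();e=s["ee_pos"]
for z0,z1 in ((.15,.166),(.185,.195)): print("jar",z0,fit(P,(.569,.178),.055,z0,z1))
for a in (-.045,-.04,-.03,-.025,-.02,-.015,-.01,-.005,0): print("ring",a,fit(P,e[:2],.05,e[2]+a,e[2]+a+.005))
for n in ("top","side"):
    g=grab(n);P=cloud(g[1],*g[2:])
    for a in (-.022,-.005,0): print(n,a,fit(P,e[:2],.048,e[2]+a,e[2]+a+.006))
E
```

```text
t 14.62 pos [0.5708 0.1764 0.2645] q [ 0.21 -0.    1.75 -0.    1.39 -2.58] F [ 0.7 -0.6 -0.8] -> delta [ 0.    -0.    -0.006] [-0.8  2.2 -0.5]
jar 0.15 (555, array([0.5687, 0.1778, 0.0379, 0.1506, 0.1602, 0.1657]))
jar 0.185 (214, array([0.5692, 0.1798, 0.0077, 0.1883, 0.1903, 0.1923]))
ring -0.045 (20, array([0.557 , 0.1457, 0.0273, 0.223 , 0.2238, 0.2245]))
ring -0.04 (191, array([0.5687, 0.1699, 0.0401, 0.2245, 0.2271, 0.2295]))
ring -0.03 (206, array([0.5628, 0.1577, 0.0382, 0.2345, 0.2371, 0.2395]))
ring -0.025 (1317, array([0.5688, 0.1711, 0.0423, 0.2395, 0.2434, 0.2445]))
ring -0.02 (4355, array([0.5691, 0.1709, 0.0405, 0.2445, 0.2456, 0.2495]))
ring -0.015 (952, array([0.5698, 0.1726, 0.0301, 0.2495, 0.2521, 0.2545]))
ring -0.01 (1029, array([0.5693, 0.1718, 0.0308, 0.2545, 0.2569, 0.2595]))
ring -0.005 (1255, array([0.5684, 0.1692, 0.042 , 0.2595, 0.2621, 0.2645]))
ring 0 (4267, array([0.5686, 0.1697, 0.044 , 0.2645, 0.2665, 0.2695]))
top -0.022 (261, array([0.5705, 0.1729, 0.0414, 0.2426, 0.2455, 0.2485]))
top -0.005 (65, array([0.5714, 0.1699, 0.0399, 0.2595, 0.2638, 0.2655]))
top 0 (102, array([0.5703, 0.1693, 0.0419, 0.2646, 0.2667, 0.2702]))
side -0.022 (514, array([0.5704, 0.1771, 0.0421, 0.2425, 0.2462, 0.2485]))
side -0.005 (205, array([0.5723, 0.1828, 0.0403, 0.2596, 0.2628, 0.2655]))
side 0 (273, array([0.5711, 0.1771, 0.0438, 0.2645, 0.2674, 0.2703]))
```

View pics/w6.png

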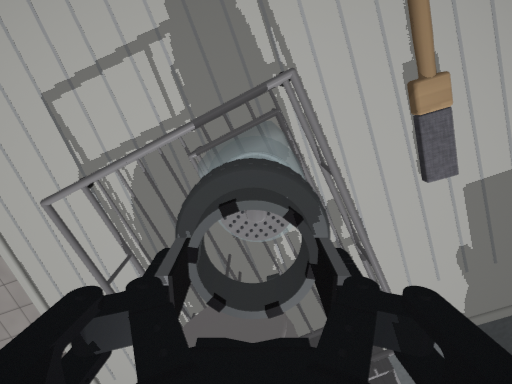

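The wrist view shows the ring held level at about (252,240) over the disk, which is visible through the opening. A known-radius circle fit on the skirt wall will give the offset.

```bash
python3 - <<'E'
from h import *
from scipy.optimize import least_squares
for n in ("wrist","side","top"):
    g=grab(n);P=cloud(g[1],*g[2:]);e=manip.get_state()["ee_pos"]
    for a,b,r in ((-.039,-.022,.042),(-.039,-.022,None)):
        q=P[(np.hypot(P[...,0]-e[0],P[...,1]-e[1])<.05)&(np.hypot(P[...,0]-e[0],P[...,1]-e[1])>.035)&(P[...,2]>e[2]+a)&(P[...,2]<e[2]+b)]
        f=lambda p:np.hypot(q[:,0]-p[0],q[:,1]-p[1])-(r or p[2])
        o=least_squares(f,[*e[:2],.042],loss="soft_l1",f_scale=.001)
        print(n,len(q),np.round(o.x,4),np.round(o.x[:2]-e[:2],4))
print(e)
E
```

```text
wrist 737 [0.5705 0.1747 0.042 ] [-0.0004 -0.0018]
wrist 737 [0.5706 0.1749 0.0422] [-0.0003 -0.0016]
side 485 [0.5706 0.175  0.042 ] [-0.0003 -0.0015]
side 485 [0.5704 0.176  0.0409] [-0.0005 -0.0005]
top 98 [0.5714 0.1755 0.042 ] [ 0.0005 -0.0009]
top 98 [0.5714 0.1755 0.042 ] [ 0.0005 -0.001 ]
[0.57092595 0.17646368 0.26465802]
```

```bash
python3 -c "
from h import *
go(.5693,.1792,.208,250)"
```

```text
t 14.92 pos [0.5709 0.1765 0.2647] q [ 0.21 -0.    1.75 -0.    1.39 -2.58] F [ 0.2 -0.1 -1. ] -> delta [-0.     0.    -0.006] [-2.   2.5 56.7]
```

>>> send_rows:
  deltas:
    - [[0, 0, 0, -2, 2.5, 5, -1], [0, 0, 0, -2, 2.5, 15, -1], [0, 0, 0, -2, 2.5, 25, -1], [0, 0, 0, -2, 2.5, 35, -1], [0, 0, 0, -2, 2.5, 43, -1], [0, 0, 0, -2, 2.5, 49, -1], [0, 0, 0, -2, 2.5, 53, -1], [0, 0, 0, -2, 2.5, 56, -1], [0, 0, 0, -2, 2.5, 57, -1], [0, 0, 0, -2, 2.5, 57, -1]]

```text
time: 15.75
ee_pos: [0.5693, 0.1792, 0.2076]
eef_rot: [-1.795, 2.578, -0.0]
contact_force: [0.9, 0.1, -0.9]
finger_gap: 0.701
grip_force: 54.3
```

>>> send_rows:
  deltas:
    - [[0, 0, 0, 0, 0, 0, -1], [0, 0, 0, 0, 0, 0.5, -1], [0, 0, 0, 0, 0, 1, -1], [0, 0, 0, 0, 0, 1.5, -1], [0, 0, 0, 0, 0, 2, -1], [0, 0, 0, 0, 0, 2.5, -1], [0, 0, 0, 0, 0, 3, -1], [0, 0, 0, 0, 0, 3.5, -1], [0, 0, 0, 0, 0, 4, -1], [0, 0, 0, 0, 0, 4, -1]]

```text
time: 16.58
ee_pos: [0.5692, 0.1792, 0.2035]
eef_rot: [1.795, -2.578, -0.0]
contact_force: [-0.1, -0.9, -0.4]
finger_gap: 0.707
grip_force: 54.3
```

```bash
python3 -c "
from h import *
go(.5693,.1792,.193,250); print(manip.get_state()['moment'])"
```

```text
t 16.58 pos [0.5692 0.1792 0.2035] q [ 0.22  0.04  1.81  0.    1.29 -2.57] F [-0.1 -0.9 -0.4] -> delta [ 0.    -0.    -0.006] [-0.  -0.1 10.5]
[ 0.03364083 -0.01038584 -0.00638427]
```

>>> send_rows:
  deltas:
    - [[0, 0, 0, 0, 0, 0.5, -1], [0, 0, 0, 0, 0, 1, -1], [0, 0, 0, 0, 0, 1.5, -1], [0, 0, 0, 0, 0, 2, -1], [0, 0, 0, 0, 0, 2.3, -1], [0, 0, 0, 0, 0, 2.6, -1], [0, 0, 0, 0, 0, 3, -1], [0, 0, 0, 0, 0, 3, -1], [0, 0, 0, 0, 0, 3, -1], [0, 0, 0, 0, 0, 3, -1]]

```text
time: 17.42
ee_pos: [0.5694, 0.1793, 0.2019]
eef_rot: [-1.795, 2.578, -0.0]
contact_force: [-3.4, -0.3, 7.1]
finger_gap: 0.703
grip_force: 55.0
```

>>> send_rows:
  deltas:
    - [[0, 0, 0, 0, 0, 0.5, -1], [0, 0, 0, 0, 0, 1, -1], [0, 0, 0, 0, 0, 1.5, -1], [0, 0, 0, 0, 0, 2, -1], [0, 0, 0, 0, 0, 2, -1], [0, 0, 0, 0, 0, 2, -1], [0, 0, 0, 0, 0, 2, -1], [0, 0, 0, 0, 0, 2, -1], [0, 0, 0, 0, 0, 2, -1], [0, 0, 0, 0, 0, 2, -1]]

```text
time: 18.25
ee_pos: [0.5695, 0.1793, 0.2018]
eef_rot: [-1.794, 2.578, -0.0]
contact_force: [-6.2, -1.5, 12.4]
finger_gap: 0.704
grip_force: 55.7
```

>>> send_rows:
  deltas:
    - [[0, 0, 0.105, 0, -0.15, 0, -1], [0, 0, 0.21, 0, -0.3, 0, -1], [0, 0, 0.315, 0.1, -0.4, 0.2, -1], [0, 0, 0.42, 0.1, -0.6, 0.5, -1], [0, 0, 0.525, 0.2, -0.7, 1, -1], [0, 0, 0.63, 0.3, -0.8, 1.5, -1], [0, 0, 0.735, 0.4, -0.9, 2, -1], [0, 0, 0.84, 0.5, -1, 2.3, -1], [0, 0, 0.945, 0.6, -1.1, 2.6, -1], [0, 0, 1.05, 0.7, -1.2, 3, -1]]
  grip_force: 60

```text
time: 19.08
ee_pos: [0.5715, 0.1782, 0.1975]
eef_rot: [-0.253, 3.127, -0.0]
contact_force: [1.0, -0.4, 5.4]
finger_gap: 0.707
grip_force: 63.4
```

```bash
python3 -c "
from h import *
go(.5693,.1792,.193,190); print(manip.get_state()['moment'])"
```

```text
t 19.08 pos [0.5715 0.1782 0.1975] q [ 0.21  0.04  1.82 -0.    1.28 -1.52] F [ 1.  -0.4  5.4] -> delta [-0.001  0.004 -0.013] [2.  1.4 4.5]
[-0.15868675 -0.0670254   0.14379672]
```

>>> send_rows:
  deltas:
    - [[0, 0, 0.105, 0, -0.15, 0.5, -1], [0, 0, 0.21, 0, -0.3, 1, -1], [0, 0, 0.315, 0.1, -0.4, 1.5, -1], [0, 0, 0.42, 0.1, -0.6, 2, -1], [0, 0, 0.525, 0.2, -0.7, 2.4, -1], [0, 0, 0.63, 0.3, -0.8, 2.8, -1], [0, 0, 0.735, 0.4, -0.9, 3.2, -1], [0, 0, 0.84, 0.5, -1, 3.6, -1], [0, 0, 0.945, 0.6, -1.1, 4, -1], [0, 0, 1.05, 0.7, -1.2, 4.4, -1]]

```text
time: 19.92
ee_pos: [0.5707, 0.1764, 0.193]
eef_rot: [1.348, 2.834, 0.0]
contact_force: [-0.6, -1.4, 4.4]
finger_gap: 0.699
grip_force: 63.4
```

```bash
python3 -c "
from h import *
go(.5693,.1792,.193,130); print(manip.get_state()['moment'])"
```

```text
t 19.92 pos [0.5707 0.1764 0.193 ] q [ 0.21  0.05  1.82 -0.    1.27 -0.47] F [-0.6 -1.4  4.4] -> delta [ 0.001  0.003 -0.016] [ 3.1  0.7 -0. ]
[-0.40895767  0.17471313  0.17771809]
```

>>> send_rows:
  deltas:
    - [[0, 0, 0.07, 0, -0.1, 0, -1], [0, 0, 0.14, 0, -0.2, 0, -1], [0, 0, 0.21, 0, -0.3, 0, -1], [0, 0, 0.28, 0.1, -0.4, 0, -1], [0, 0, 0.35, 0.1, -0.5, 0, -1], [0, 0, 0.42, 0.1, -0.6, 0, -1], [0, 0, 0.49, 0.2, -0.6, 0, -1], [0, 0, 0.56, 0.2, -0.7, 0, -1], [0, 0, 0.63, 0.3, -0.8, 0, -1], [0, 0, 0.7, 0.3, -0.9, 0, -1]]

```text
time: 20.75
ee_pos: [0.5693, 0.1768, 0.1928]
eef_rot: [2.234, 2.207, 0.002]
contact_force: [-2.3, -0.5, 4.9]
finger_gap: 0.702
grip_force: 63.4
```

```bash
python3 -c "
from h import *
go(.5693,.1792,.193,90); print(manip.get_state()['moment'])"
```

```text
t 20.75 pos [0.5693 0.1768 0.1928] q [ 0.21  0.04  1.83 -0.    1.27  0.22] F [-2.3 -0.5  4.9] -> delta [ 0.002  0.    -0.012] [ 2.4  0.  -0.2]
[0.00541412 0.43241277 1.78856171]
```

>>> send_rows:
  deltas:
    - [[0, 0, 0.7, 0, 0, -2, -0.2], [0, 0, 0, 0, 0, 0, 0.6], [0, 0, 0, 0, 0, 0, 1], [0, 0, 0, 0, 0, 0, 1], [0, 0, 0, 0, 0, 0, 1], [0, 0, 0, 0, 0, -15, 1], [0, 0, 0, 0, 0, -35, 1], [0, 0, 0, 0, 0, -60, 1], [0, 0, 0, 0, 0, -80, 1], [0, 0, 0, 0, 0, -80, 1]]

```text
time: 21.58
ee_pos: [0.5711, 0.177, 0.2775]
eef_rot: [2.234, 2.202, 0.013]
contact_force: [0.1, -0.1, 1.4]
finger_gap: 1.001
grip_force: 0.0
```

I left a stray 0.7 rad turn and a -2 mm lift in the first row of that call. The jaw was still closed then, so the ring may have been disturbed as it was released. I'll check its seating before going on.

>>> send_rows:
  deltas:
    - [[0, 0, 0, -30, 0, 0, 1], [0, 0, 0, -60, 0, 0, 1], [0, 0, 0, -80, 0, 0, 1], [0, 0, 0, -92, 0, 0, 1], [0, 0, 0, -92, 0, 0, 1], [0, 0, 0, -92, 0, 0, 1], [0, 0, 0, -92, 0, 0, 1], [0, 0, 0, -92, 0, 0, 1], [0, 0, 0, -92, 0, 0, 1], [0, 0, 0, -92, 0, 0, 1]]

```text
time: 22.42
ee_pos: [0.5676, 0.0853, 0.2712]
eef_rot: [-2.235, -2.208, -0.0]
contact_force: [-0.2, 0.1, -0.4]
finger_gap: 1.001
grip_force: 0.0
```

```bash
python3 - <<'E'
from h import *
g=grab("wrist");P=cloud(g[1],*g[2:]);save("w7.png",g[0])
c=(.569,.178);r=np.hypot(P[...,0]-c[0],P[...,1]-c[1])
for z0,z1 in ((.155,.168),(.169,.18),(.184,.2)): print(z0,fit(P,c,.046,z0,z1))
m=(r>.034)&(r<.041)&(abs(P[...,2]-.1739)<.005);q=P[m];A=np.c_[q[:,:2]-c,np.ones(len(q))];print("skirt top",np.linalg.lstsq(A,q[:,2],rcond=None)[0])
m=(r>.027)&(r<.0305)&(P[...,2]>.191);q=P[m];A=np.c_[q[:,:2]-c,np.ones(len(q))];print("collar top",np.linalg.lstsq(A,q[:,2],rcond=None)[0],np.median(q[:,2]))
go(.569,.178,.193,90)
E
```

```text
0.155 (10, array([0.5689, 0.1771, 0.0428, 0.1661, 0.1675, 0.1679]))
0.169 (8233, array([0.5689, 0.177 , 0.0423, 0.169 , 0.1714, 0.18  ]))
0.184 (3383, array([0.5688, 0.1772, 0.0319, 0.184 , 0.1943, 0.197 ]))
skirt top [-0.00053522 -0.00295109  0.17352391]
collar top [-0.00156473  0.00158657  0.19466258] 0.1946819313079986
t 22.47 pos [0.5676 0.0852 0.2712] q [ 0.06 -0.06  1.79  0.    1.41  0.07] F [ 0.1 -0.9  0.8] -> delta [-0.    -0.    -0.012] [92.8  0.3 78.2]
```

View pics/w7.png

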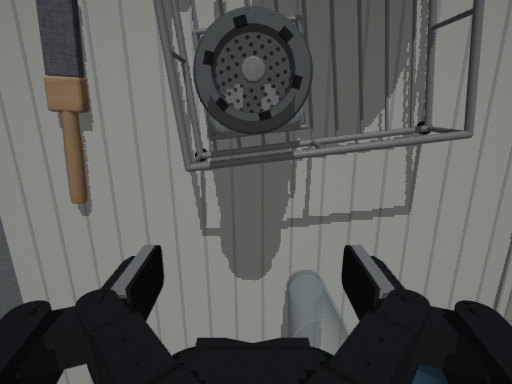

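The ring sits level and centred at (255,70) in the picture, with the collar top at 194.7 mm (194.9 expected). That is all 10 pictures used. I'll regrip once to confirm it is tight.

>>> send_rows:
  deltas:
    - [[0, 0, -0.1, 30, 0, 0, 1], [0, 0, -0.2, 60, 0.5, 0, 1], [0, 0, -0.2, 80, 1, 0, 1], [0, 0, -0.2, 92.1, 1.2, 10, 1], [0, 0, -0.2, 92.1, 1.2, 30, 1], [0, 0, -0.2, 92.1, 1.2, 50, 1], [0, 0, -0.2, 92.1, 1.2, 66, 1], [0, 0, -0.2, 92.1, 1.2, 75, 1], [0, 0, -0.2, 92.1, 1.2, 77.5, 1], [0, 0, -0.2, 92.1, 1.2, 77.5, 1]]

```text
time: 23.3
ee_pos: [0.5695, 0.1764, 0.1927]
eef_rot: [-2.004, -2.418, 0.002]
contact_force: [-0.3, 0.7, 0.5]
finger_gap: 0.998
grip_force: 0.0
```

>>> send_rows:
  deltas:
    - [[0, 0, 0, 0, 0, 0, 0.6], [0, 0, 0, 0, 0, 0, 0], [0, 0, 0, 0, 0, 0, -0.5], [0, 0, 0, 0, 0, 0, -1], [0, 0, 0, 0, 0, 0, -1], [0, 0, 0, 0, 0, 0, -1], [0, 0, 0.03, 0, 0, 0, -1], [0, 0, 0.06, 0, 0, 0, -1], [0, 0, 0.09, 0, 0, 0, -1], [0, 0, 0.12, 0, 0, 0, -1]]

```text
time: 24.13
ee_pos: [0.5692, 0.1751, 0.1962]
eef_rot: [2.14, 2.297, -0.008]
contact_force: [-7.0, -7.6, 7.5]
finger_gap: 0.697
grip_force: 63.5
```

```bash
python3 -c "
from h import *
go(.569,.178,.193,90); s=manip.get_state();print(s['moment'],s['eef_rot'],s['finger_gap'])"
```

```text
t 24.13 pos [0.5692 0.1751 0.1962] q [ 0.21  0.04  1.82 -0.    1.28  0.14] F [-7.  -7.6  7.5] -> delta [-0.002  0.005  0.071] [ 2.9 -0.   3.2]
[-1.06336396  1.50763791  2.46815786] [ 2.13979968  2.29691727 -0.00776924] 0.6973130422844106
```

Torque rose to 2.5 N m within a few degrees, so the ring is tight. Now I'll release it and move away.

>>> send_rows:
  deltas:
    - [[0, 0, 0, 0, 0, -2, 0.2], [0, 0, 0, 0, 0, -2, 1], [0, 0, 0, 0, 0, -2, 1], [0, 0, 0, 0, 0, -2, 1], [0, 0, 0, 0, 0, -2, 1], [0, 0, 0, 0, 0, -10, 1], [0, 0, 0, 0, 0, -30, 1], [0, 0, 0, 0, 0, -60, 1], [0, 0, 0, 0, 0, -80, 1], [0, 0, 0, 0, 0, -80, 1]]

```text
time: 24.97
ee_pos: [0.5726, 0.1773, 0.2811]
eef_rot: [2.142, 2.29, 0.014]
contact_force: [0.0, -0.5, 0.8]
finger_gap: 0.994
grip_force: 0.0
```

>>> send_rows:
  deltas:
    - [[0, 0, 0, -30, 0, 0, 1], [0, 0, 0, -60, 0, 0, 1], [0, 0, 0, -80, 0, 0, 1], [0, 0, 0, -92, 0, 0, 1], [0, 0, 0, -92, 0, 0, 1], [0, 0, 0, -92, 0, 0, 1], [0, 0, 0, -92, 0, 0, 1], [0, 0, 0, -92, 0, 0, 1], [0, 0, 0, -92, 0, 0, 1], [0, 0, 0, -92, 0, 0, 1]]

```text
time: 25.8
ee_pos: [0.576, 0.0856, 0.2737]
eef_rot: [-2.144, -2.296, 0.0]
contact_force: [0.0, -0.4, -0.3]
finger_gap: 1.004
grip_force: 0.0
```

```bash
python3 - <<'E'
from h import *
g=grab("wrist");P=cloud(g[1],*g[2:])
c=(.569,.1775);r=np.hypot(P[...,0]-c[0],P[...,1]-c[1])
for z0,z1 in ((.169,.18),(.184,.2)): print(z0,fit(P,c,.046,z0,z1))
m=(r>.034)&(r<.041)&(abs(P[...,2]-.1739)<.005);q=P[m];A=np.c_[q[:,:2]-c,np.ones(len(q))];print("skirt top",np.linalg.lstsq(A,q[:,2],rcond=None)[0])
m=(r>.027)&(r<.0305)&(P[...,2]>.191);q=P[m];A=np.c_[q[:,:2]-c,np.ones(len(q))];print("collar top",np.linalg.lstsq(A,q[:,2],rcond=None)[0])
m=(r>.012)&(r<.024)&(abs(P[...,2]-.170)<.005);q=P[m];A=np.c_[q[:,:2]-c,np.ones(len(q))];print("flange",np.linalg.lstsq(A,q[:,2],rcond=None)[0])
print("knob",fit(P,c,.015,.184,.2))
go(.569,.178,.193,90)
E
```

```text
0.169 (8055, array([0.5693, 0.1772, 0.0424, 0.169 , 0.1714, 0.18  ]))
0.184 (3281, array([0.5692, 0.1771, 0.0317, 0.184 , 0.1943, 0.197 ]))
skirt top [0.00027008 0.00095607 0.17353883]
collar top [1.49707672e-04 2.17824676e-03 1.94704754e-01]
flange [-0.00253162  0.00251107  0.17026472]
knob (491, array([0.5691, 0.1784, 0.008 , 0.184 , 0.1901, 0.1921]))
t 25.85 pos [0.5761 0.0855 0.2737] q [ 0.06 -0.04  1.77  0.    1.41 -0.01] F [ 1.1 -0.4 -0.1] -> delta [-0.    -0.     0.068] [92.8 -0.8 80.7]
```

The ring is level, home and centred, the disk is flat, and the gripper is clear. Handing in.

```bash
python3 -c "
from workcell import manip
print(manip.hand_in())"
```

```text
the job is handed in; nothing more can be done
None
```

The job is handed in: the disk measured flat and centred in the jar's mouth, the ring level and home on it and tight (torque reached about 2.5 N m, above the stated 0.2–1 N m), and the gripper is clear; the hand-in gave no verdict.

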